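Steady the rocking display stand

ROBOT

A 6-joint arm with a two-finger parallel gripper is mounted at the origin on the work surface. World frame = base frame: x ahead of the robot, y to its left, z up, the work surface at z = 0. Lengths are in m, angles in degrees, forces in N, time in s.
With the tool pointing down it reaches from about 0.35 to 0.875 m from the base axis. Payload 4.2 kg.
Tool frame: the origin (TCP) lies midway between the tips of the shut fingers; the grasp point (between the pads) lies 19 mm behind it; z points along the fingers, y is the line along which they close (so a half turn about z gives the same grasp; the last joint's range is limited). The gripper opens to 87 mm and grips with 3 to 60 N. Pads are 19 mm wide; open, the fingers measure 117 mm over their backs; the gripper's body (75 mm by 190 mm) begins 51 mm behind the grasp point.
Start: joints at [-49.469, 22.042, 0.453, 0, -68.411, -14.817], TCP at [0.271, -0.563, 0.223] pointing down, gripper open.
Joint ranges: [-179.83, 179.83], [-69.29, 118.12], [-61.27, 80.66], [-181.25, 117.63], [-171.15, -9.14], [-177.46, 177.46]. Speed limits (degrees/s): [159.86, 159.86, 180, 180, 180, 180].

INTERFACE

Orientations are given as [roll, pitch, yaw] about the fixed x, y, z axes, in that order (R = Rz(yaw) Ry(pitch) Rx(roll)).
In Python, from workcell import env gives the robot as it stands. The module is installed in compiled form; this text tells all that it offers. Calls block until the motion is done:
- env.goto(position, orientation): joint-space move of the TCP to a pose.
- env.move_straight(position, rotation=None, rate=0.15, force_limit=None): straight line of the TCP; rotation=None keeps the orientation; rate is the mean speed in m/s. With force_limit (N) it stops when the force on the tool has changed by that much, and returns True; else False.
- env.set_joints(angles): joint-space move.
- env.gripper_to(opening, grasp_force=None): opening from 0.0 (shut) to 1.0 (fully open); grasp_force is the grip in N (None keeps the last); returns when the fingers have stopped.
- env.dwell(seconds).
- env.inverse_kinematics(position, orientation): joint angles nearest the present ones, or None.
- env.read_state(): the state.
- env.grab_frame(name): name is "scene" or "top" or "wrist"; returns a dict with "image" (384x512x3 uint8, blue, green, red), "fx", "fy", "cx", "cy" (pixels), "position" and "orientation" of the camera in the world. Camera axes: x right, y up, looking along -z (the intrinsics and any distortion apply to the point x, -y, -z); pixel columns grow to the right and rows downward; lengths in m; the calibration is good to about 2 mm. The wrist camera is an equidistant fisheye: a pixel r from the principal point sees the ray r / f radians off the axis. A picture is of the moment at which its call begins. There is no depth.
A pose or a line that the arm cannot do raises env.Unreachable and nothing moves.
- env.close_job(): hands the job in; it is judged then, once.
Trained networks look in a picture, given as the dict that the camera call returned (one of the last four; its "shot" number tells which), for a name from the list of things; names that differ only in an ending like _2 or _b are one class to them, and where a whole thing is asked for, a point or a joint stands for the part that bears it (a point fixed in the world has none). Each returns a list of dicts, best first, with "score" (0 to 1); they miss things now and then, are a little off and sometimes report something else, mostly with a low value. They report only what shows in the picture. A call takes as long as a camera call. They do not tell look-alikes from the thing itself.
- env.search_frame(picture, thing): "xyz" ([x, y, z] in m, in world coordinates, good to about 4 mm: the middle of the surface that is visible of it).
- env.trace(picture, thing): "mask" (384x512 bool, what is visible of it).
The state is a dict: "clock": time; "joint_positions": joint angles; "qvel": joint speeds; "joint_torque": joint torques, N m; "position": TCP position; "tool_rot": TCP orientation; "force": force on the tool from outside, world axes, zero at the start; "wrist_torque": the same for the moment, N m; "opening": opening from 0.0 (shut) to 1.0 (fully open); "finger_force": force on a finger pad.
Only numpy, scipy, OpenCV 4.12 (cv2) and the standard library are available. Lean on these libraries where they do the work, as an engineer would, in place of code of your own. Each camera call takes 0.05 s, during which the arm holds its last target. There are 200 camera calls.

TASK

One of the two four-footed display stands rocks because two of its feet are standing on the metal strip of its board. Turn that stand on its board, lifting it only a little if at all, until it straddles the strip with all four feet down on the white board and no longer rocks, still about in the middle of its board, and let go. Leave the other stand, which is already steady, where it is.

Things in the scene. Friction and masses are not known exactly. Their poses are not given: they have to be found in the camera images.
- rocking_stand: the stand that rocks: plywood plate 124 x 124 mm, top 60 mm above its feet, four thin legs with ball feet (radius 9 mm) at x, y = +-48 mm; 0.45 kg, a steel card rail on its -x edge. Origin: centre between the feet, at their undersides; z up. At first two opposite feet are on the strip: it leans about 7 degrees and stands about 45 degrees off square to its board. A 45 degree turn either way clears the strip.
- handle (a point): middle of the rocking stand's carrying-handle bar, 107 mm above the stand's origin on its z axis, same axes as the stand. The dark bar is 86 mm long (x), 14 mm thick (y) and 14 mm high, on two end posts, with 40 mm free under it down to the plate.
- ribbed_board: the board under the rocking stand, fixed: a white square board 220 x 220 x 18 mm with a dark steel strip 26 mm wide and 8 mm high along its middle, over its whole length. Origin: centre of its underside, on the table; its top is 18 mm up; the strip runs along its x axis.
- steady_stand: an identical stand, same sizes and origin, on an identical board, already standing steady and level astride its strip; a bystander to be left alone
Not all that is in view belongs to the job. What is shaped like the rocking_stand but purple is not meant.

How it is judged (in metres and radians):
At the end, for the whole second after the job is handed in: The formerly rocking stand is level within 2 degrees, its feet's level within 2.5 mm of the white board's top (all four feet on the board, astride the strip), its centre within 30 mm of the board's centre, at rest and released; the other stand is within 20 mm of where it stood (angle between rocking_stand's own z axis and vertical below 0.035 rad and z of rocking_stand in the frame of ribbed_board below 0.0205 m and horizontal distance between rocking_stand and ribbed_board below 0.03 m and linear speed of rocking_stand below 0.02 m/s and distance of steady_stand from where it was at the start of the episode below 0.02 m); the robot touches nothing.
It fails at once if the rocking stand is lifted more than 60 mm above its board (z of rocking_stand in the frame of ribbed_board above 0.078 m).
It fails at once if the rocking stand is tipped by more than 25 degrees (angle between rocking_stand's own z axis and vertical above 0.44 rad).
It fails at once if the steady stand is moved by more than 20 mm (distance of steady_stand from where it was at the start of the episode above 0.02 m).
It also fails if it takes over 35 s, if anything falls off the work surface, if the arm or the gripper's body presses on something with over 40 N, if the wrist force passes 120 N, or if a joint passes its speed limit or range.

## Working session

There is one attempt and no reset: what is moved stays moved. The work goes in short steps, each a Python script; the robot and the scene stay as the last script left them, time stands still between calls to the robot, and variables do not carry over. Pictures are saved under pics/ and viewed, at most 10 in all, crops included, and the job is handed in when it is done.

```bash
mkdir -p pics; python3 - <<'E'
from workcell import env
import cv2,numpy as np
for n in("scene","top"):
    f=env.grab_frame(n); cv2.imwrite(f"pics/{n}0.png",f["image"])
    print(n,f["position"],f["orientation"],f["fx"],f["cx"],f["cy"])
    for t in("rocking_stand","handle","ribbed_board","steady_stand"):
        try:
            print(t,[(np.round(d["xyz"],3),round(d["score"],2)) for d in env.search_frame(f,t)])
        except Exception as e: print(t,e)
print(env.read_state()["clock"])
E
```

```text
scene [1.21823145 0.55120521 1.0307666 ] [ 40.80528883  -0.81610666 118.92781379] 463.6121458215166 262.142479545872 198.4028709161037
rocking_stand [(array([0.507, 0.586, 0.059]), 0.9), (array([0.667, 0.458, 0.06 ]), 0.82), (array([0.514, 0.204, 0.084]), 0.67), (array([0.34 , 0.424, 0.062]), 0.67)]
handle [(array([0.509, 0.585, 0.057]), 0.92), (array([0.667, 0.459, 0.056]), 0.77), (array([0.339, 0.423, 0.059]), 0.71), (array([0.516, 0.202, 0.089]), 0.63)]
ribbed_board [(array([0.568, 0.242, 0.016]), 0.87)]
steady_stand [(array([ 0.51 , -0.213,  0.078]), 0.86)]
top [0.34859486 0.18919659 1.0810042 ] [  8.86057291  -1.09636423 -88.60025868] 368.9607458905146 258.15495210632264 188.80439925621258
rocking_stand [(array([0.498, 0.583, 0.06 ]), 0.9), (array([0.651, 0.448, 0.059]), 0.82), (array([0.332, 0.417, 0.063]), 0.77), (array([ 0.499, -0.214,  0.08 ]), 0.64)]
handle [(array([0.501, 0.583, 0.057]), 0.88), (array([0.334, 0.415, 0.065]), 0.83), (array([0.508, 0.198, 0.087]), 0.74), (array([0.651, 0.447, 0.057]), 0.62)]
ribbed_board [(array([0.49 , 0.211, 0.014]), 0.64)]
steady_stand [(array([ 0.502, -0.214,  0.076]), 0.72)]
0.5
```

View pics/scene0.png

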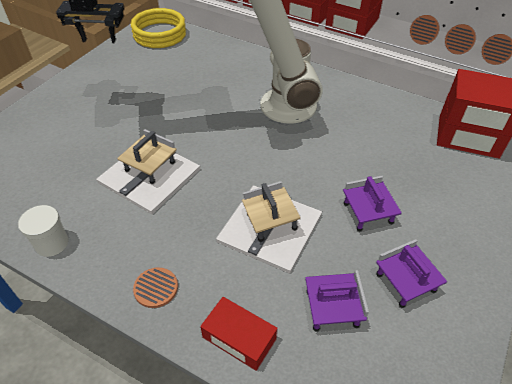

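View pics/top0.png

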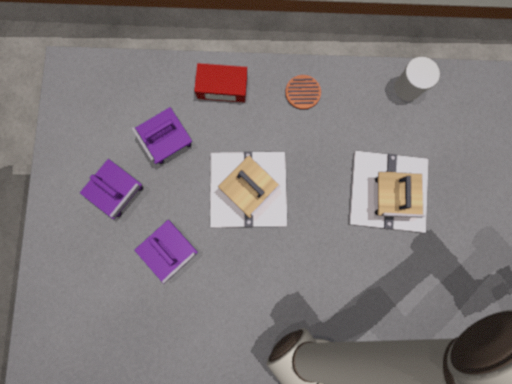

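The rocking stand is the one on the middle board: scene (270,210), top (249,187), with its bar running from about (238,172) to (263,196), roughly 45° to the strip. The right-hand stand is the steady one and the three purple ones are look-alikes. Next is a close look from the wrist.

```bash
python3 - <<'E'
from workcell import env
import cv2,numpy as np
print(env.read_state()["tool_rot"])
for y in(45,-135):print(y,env.inverse_kinematics([.505,.2,.35],[180,0,y]))
y=45
env.goto([.44,.2,.36],[180,0,y])
f=env.grab_frame("wrist"); cv2.imwrite("pics/w1.png",f["image"]); np.save("w1.npy",f,allow_pickle=True)
print({k:v for k,v in f.items() if k!="image"})
t=env.grab_frame("top");np.save("t1.npy",t,allow_pickle=True)
big=cv2.resize(t["image"][130:250,190:310],None,fx=5,fy=5,interpolation=cv2.INTER_CUBIC);cv2.imwrite("pics/t1.png",big)
s=env.grab_frame("scene");np.save("s1.npy",s,allow_pickle=True)
cv2.imwrite("pics/s1.png",cv2.resize(s["image"][165:285,200:340],None,fx=5,fy=5,interpolation=cv2.INTER_CUBIC))
print(env.read_state()["clock"],env.read_state()["joint_positions"])
E
```

```text
[ 1.79995611e+02  2.77144881e-04 -1.54283881e+02]
45 [ 3.87152901e+01  1.03600554e+01  2.20567143e+00  2.54444375e-14
 -8.18456160e+01  9.62847099e+01]
-135 [ 3.87152901e+01  1.03600554e+01  2.20567143e+00 -2.54444375e-14
 -8.18456160e+01 -8.37152901e+01]
{'fx': 297.3186396354542, 'fy': 297.3186396354542, 'cx': 255.38743080988095, 'cy': 187.27335661646927, 'position': array([0.49397661, 0.25255978, 0.52175924]), 'orientation': array([-1.58755035e+01, -1.43146265e-02, -4.50314471e+01]), 'shot': 3}
3.4417 [ 4.36994746e+01  3.90453521e+00 -3.98270562e+00  4.86928980e-04
 -8.21318116e+01  9.12456756e+01]
```

View pics/w1.png

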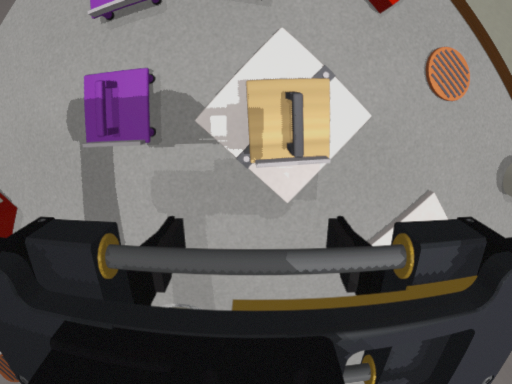

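View pics/s1.png

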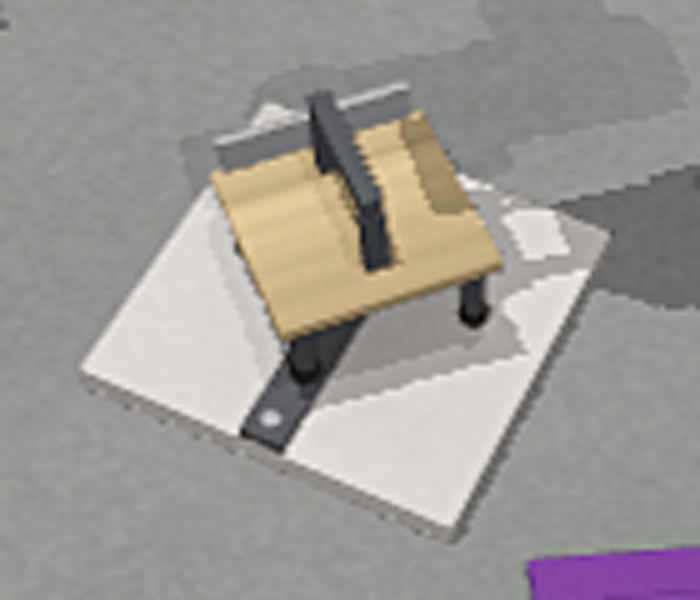

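```bash
python3 - <<'E'
import cv2,numpy as np
f=np.load("w1.npy",allow_pickle=True).item()["image"]
cv2.imwrite("pics/w1c.png",cv2.resize(f[65:175,230:350],None,fx=5,fy=5,interpolation=cv2.INTER_CUBIC))
E
```

```text
(no output)
```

View pics/w1c.png

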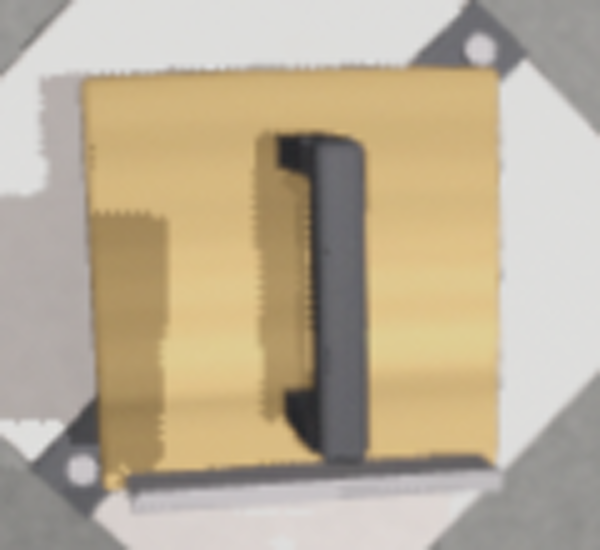

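View pics/t1.png

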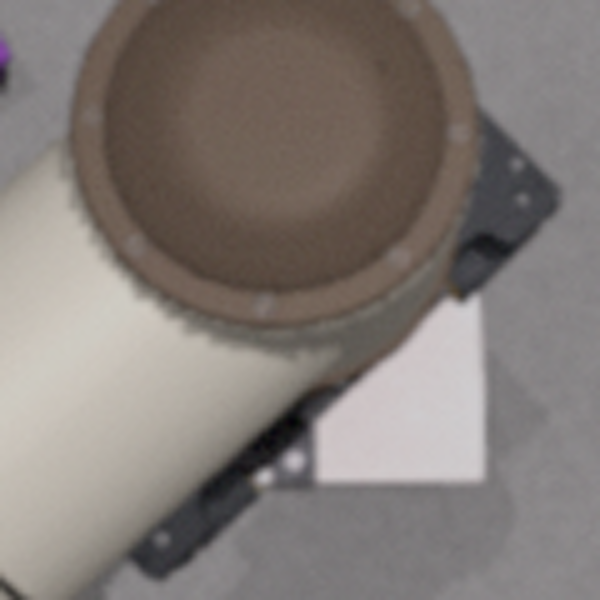

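The wrist crop shows the plate corners at (85,80), (498,68) and (108,488), with the rail along the bottom, so stand +x points up in the image. The bar's top runs from (340,140) to (345,460). In the top view the arm blocks the stand. I'll fit the stand and board poses from these points.

```bash
cat > fit.py <<'E'
import numpy as np
from scipy.optimize import least_squares
from scipy.spatial.transform import Rotation as R
def proj(f,P,fish):
    p=R.from_euler('xyz',f["orientation"],degrees=True).inv().apply(P-np.array(f["position"]))
    x,y,z=p[:,0],-p[:,1],-p[:,2]
    if fish:
        r=np.hypot(x,y);t=np.arctan2(r,z);x,y=x/r*t,y/r*t
    else: x,y=x/z,y/z
    return np.c_[f["cx"]+f["fx"]*x,f["cy"]+f["fy"]*y]
E
python3 - <<'E'
from fit import *
w=np.load("w1.npy",allow_pickle=True).item();s=np.load("s1.npy",allow_pickle=True).item()
h=.062
C=lambda a:np.array(a,float)
ws=C([[h,h,.06],[h,-h,.06],[-h,h,.06],[.043,0,.114],[-.043,0,.114]]);wu=C([[85,80],[498,68],[108,488],[340,138],[345,462]])/5+[230,65]
ss=C([[-h,-h,.06],[-h,h,.06],[h,-h,.06],[h,h,.06],[-.043,0,.114],[.043,0,.114]]);su=C([[210,178],[415,112],[285,332],[500,265],[320,95],[370,198]])/5+[200,165]
b=.11
# wrist: top corner = world (+x,+y); right=(+,-)
wb=C([[b,b,.018],[b,-b,.018],[-b,-b,.018],[-b,b,.018]]);wbu=C([[283,28],[372,116],[288,203],[196,119]])
sb=C([[b,-b,.018],[b,b,.018],[-b,b,.018],[-b,-b,.018]]);sbu=C([[80,368],[452,530],[610,235],[270,100]])/5+[200,165]
sb=sb
def T(p,P): return R.from_euler('xyz',p[3:]).apply(P)+p[:3]
def rs(p,v): 
    o=[]
    if 'w' in v:o.append(proj(w,T(p,ws),1)-wu)
    if 's' in v:o.append(proj(s,T(p,ss),0)-su)
    return np.vstack(o).ravel()
def rb(q,v):
    p=C([q[0],q[1],0,0,0,q[2]]);o=[]
    if 'w' in v:o.append(proj(w,T(p,wb),1)-wbu)
    if 's' in v:o.append(proj(s,T(p,sb),0)-sbu)
    return np.vstack(o).ravel()
for v in('w','s','ws'):
    r=least_squares(rs,[.5,.2,.025,.1,.1,.78],args=(v,),loss='soft_l1')
    print(v,np.round(r.x[:3],4),np.round(np.degrees(r.x[3:]),2),'handle',np.round(T(r.x,C([[0,0,.107]])),4),np.round(rs(r.x,v).reshape(-1,2),1).tolist())
    q=least_squares(rb,[.5,.2,0],args=(v,));print('board',np.round(q.x[:2],4),np.degrees(q.x[2]),np.round(q.fun.reshape(-1,2),1).tolist())
np.save("pose.npy",np.r_[r.x,q.x])
E
```

```text
w [0.5151 0.2056 0.0177] [ 4.26 -4.43 47.92] handle [[0.5155 0.1942 0.124 ]] [[-0.1, -0.4], [0.1, 0.1], [-0.0, 0.3], [-0.2, 0.4], [0.1, -0.5]]
board [0.5183 0.2024] 2.0496764922042123 [[0.4, -1.7], [1.0, 0.2], [-0.2, 0.6], [-1.0, 0.9]]
s [ 0.4958  0.2    -0.0048] [ 3.77 -5.74 48.38] handle [[0.494  0.1874 0.1014]] [[-0.0, -0.2], [0.2, 0.3], [-0.6, -0.2], [0.2, -0.9], [-0.5, 0.3], [0.7, 0.6]]
board [0.5184 0.2076] 2.0172310994986664 [[-0.3, 0.0], [-0.1, 0.1], [0.8, -0.3], [-0.3, -0.0]]
ws [0.5158 0.2074 0.0204] [ 4.14 -5.49 48.  ] handle [[0.5147 0.1946 0.1266]] [[-0.8, -0.8], [0.2, -0.6], [-0.5, 0.1], [-0.5, 0.7], [-0.3, -0.0], [-1.6, -0.4], [-0.2, -0.2], [-2.2, 0.7], [-0.1, -0.4], [-1.6, -0.2], [-0.4, 0.8]]
board [0.5182 0.2038] 2.0433688147736038 [[-0.3, -2.2], [0.4, -0.3], [-0.9, 0.1], [-1.6, 0.4], [-1.4, -0.6], [-1.4, -0.6], [-0.4, -0.9], [-1.4, -0.5]]
```

```bash
python3 - <<'E'
from workcell import env
from fit import *
import cv2
P=np.load("pose.npy");S=R.from_euler('xyz',P[3:6]);flip=R.from_euler('x',180,degrees=True)
def tool(o,S,dz=0): # stand pose -> tool pose
    return o+S.apply([0,0,.107-.019+dz]),(S*flip).as_euler('xyz',degrees=True)
st=lambda k:print(k,[(a,np.round(env.read_state()[a],3)) for a in("clock","position","force","opening","finger_force")])
o=P[:3]
env.goto(*tool(o,S,.09)); st('above')
print(env.move_straight(tool(o,S)[0],rate=.08,force_limit=8)); st('down')
env.gripper_to(0,35); st('grip')
p=np.array(env.read_state()["position"])
env.move_straight(p+[0,0,.02],rate=.06); st('lift')
f=env.grab_frame("scene");cv2.imwrite("pics/s2.png",cv2.resize(f["image"][125:285,180:380],None,fx=4,fy=4))
E
```

```text
above [('clock', np.float64(4.192)), ('position', array([0.515, 0.186, 0.198])), ('force', array([0.216, 0.205, 1.287])), ('opening', np.float64(1.001)), ('finger_force', np.float64(0.0))]
False
down [('clock', np.float64(5.467)), ('position', array([0.515, 0.197, 0.108])), ('force', array([-0.984, -0.617, -1.038])), ('opening', np.float64(1.001)), ('finger_force', np.float64(0.0))]
grip [('clock', np.float64(6.65)), ('position', array([0.514, 0.197, 0.108])), ('force', array([-1.142,  0.648,  0.834])), ('opening', np.float64(0.148)), ('finger_force', np.float64(34.972))]
lift [('clock', np.float64(7.133)), ('position', array([0.514, 0.197, 0.128])), ('force', array([ 0.01 , -0.354, -4.807])), ('opening', np.float64(0.151)), ('finger_force', np.float64(34.957))]
```

View pics/s2.png

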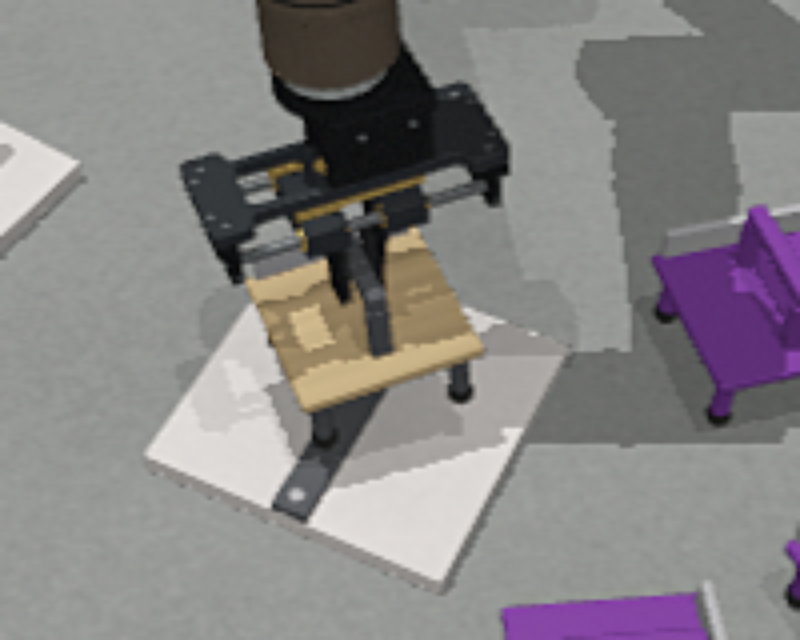

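The stand is held by the middle of its bar and lifted: its feet are clear of the strip and the wrist carries 4.8 N. Now I level it, turn it 46° to square and lower it.

```bash
python3 - <<'E'
from workcell import env
from fit import *
import cv2
P=np.load("pose.npy");b=P[6:];flip=R.from_euler('x',180,degrees=True)
st=lambda k:print(k,[(a,np.round(env.read_state()[a],3)) for a in("clock","position","force","opening","finger_force")])
E0=(R.from_euler('z',b[2])*flip).as_euler('xyz',degrees=True)
z=.018+.020+.088
env.move_straight([b[0],b[1],z],rotation=E0,rate=.02); st('turned')
print(env.move_straight([b[0],b[1],z-.026],rate=.02,force_limit=5)); st('placed')
env.gripper_to(1.0); st('open')
p=np.array(env.read_state()["position"])
env.move_straight(p+[0,0,.1],rate=.1)
env.goto([.40,.0,.36],[180,0,45]); env.dwell(.5)
t=env.grab_frame("top");s=env.grab_frame("scene");np.save("s3.npy",s,allow_pickle=True)
a=cv2.resize(t["image"][130:250,190:310],(400,400));c=cv2.resize(s["image"][165:285,210:330],(400,400))
cv2.imwrite("pics/end.png",np.hstack([a,c])); st('end')
E
```

```text
turned [('clock', np.float64(8.15)), ('position', array([0.518, 0.204, 0.126])), ('force', array([ 0.049, -0.098, -5.446])), ('opening', np.float64(0.151)), ('finger_force', np.float64(34.97))]
True
placed [('clock', np.float64(9.375)), ('position', array([0.518, 0.205, 0.1  ])), ('force', array([-0.76 ,  3.288,  4.53 ])), ('opening', np.float64(0.154)), ('finger_force', np.float64(34.929))]
open [('clock', np.float64(10.733)), ('position', array([0.516, 0.203, 0.098])), ('force', array([-1.321, -0.63 ,  0.761])), ('opening', np.float64(0.998)), ('finger_force', np.float64(0.0))]
end [('clock', np.float64(13.583)), ('position', array([0.4 , 0.  , 0.36])), ('force', array([-0.058,  0.761,  0.494])), ('opening', np.float64(0.998)), ('finger_force', np.float64(0.0))]
```

View pics/end.png

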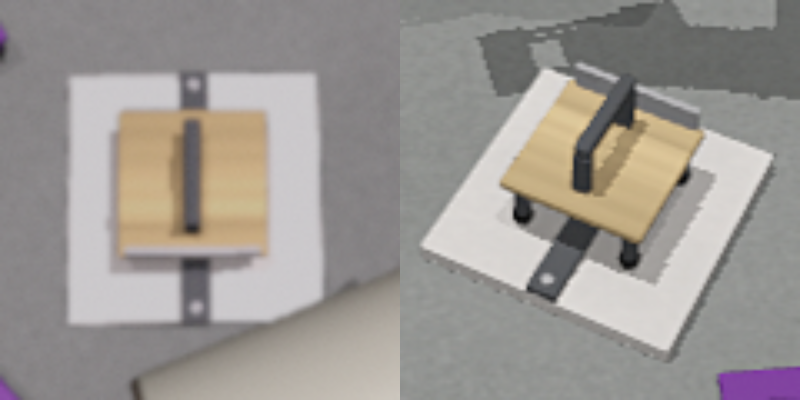

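The left half (top view) shows the stand square and centred over the strip. The right half (scene view) shows its feet at about (522,212), (628,255) and (683,175) on the white board on either side of the strip, and the arm clear.

```bash
python3 -c "
from workcell import env
print(env.close_job())"
```

```text
the job is handed in; nothing more can be done
None
```

I turned the rocking stand about 46° and set it down square and centred astride the strip. In the final pictures it looks level, and the three feet in view are on the white board. I let go, moved the arm clear and handed the job in; no verdict came back, and the steady stand was never approached.

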